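Set the last dowel pin in a dental base plate with the hand press

TASK

The white base plate on the bed of the pin-setting press still has one brass pin standing proud. Gently slide the plate fully home against the back stop so that this pin is under the plunger, then press the knob down through the light first stop where the foot lands, until the pin is fully home at the stiff stop, and hold it there a moment without forcing the press. Let the knob rise slowly under your fingers all the way to the top, and leave the other things on the bench alone.

Things in the scene. Friction and masses are not known exactly. Their poses are not given: they have to be found in the camera images.
- press: Hand-operated pin-setting press, fixed to the bench, grey. Origin: underside of its base below the plunger's axis; x points from the open front to the column (away from the robot), y left, z up. Base from x = -160 to +102 mm, 130 mm wide; flat steel bed on it, top at z = 30 mm, x = -160 to +30 mm, 100 mm wide. 30 mm column at x = 68 mm, its clamp up to z = 185 mm.
- press_axis (a point): Point where the plunger's axis meets the top of the bed (x = y = 0, z = 30 mm in the press's frame).
- guide_mouth (a point): Middle of the mouth of the guide, on the bed (x = -59 mm, z = 30 mm in the press's frame): two steel strips, 9 mm high, along x, 68 mm apart from x = -31 to +13 mm, flared open from there to the mouth; they guide the 66 mm wide plate with 1 mm of play each side.
- fence: Steel back stop on the bed, 64 mm wide, 11 mm high; origin at the middle of its front face, on the bed, 14 mm behind the plunger's axis. A plate that touches it, between the strips, has its pin hole under the plunger. Do not ram it: under 25 N.
- head_nose (a point): Front underside of the press's head: a round nose of 25 mm radius about the plunger's axis, from z = 124 to 176 mm above the bench, on an arm 40 mm wide back to the column. This point is its foremost one (x = -25 mm). A gripper that pushes the plate stays in front of it.
- knob_top (a point): Centre of the top of the black palm knob on the plunger (44 mm across, 23 mm high, middle 20 mm of its top flat), 230 mm above the bench when up; moves with the plunger. Keep the force on it under 25 N.
- plunger (a joint): Travel of the plunger, m: 0 = up, at most 0.036, growing downwards. Spring return: 1.5 N to start, then 80 N/m; let go, it flies up. At 20 mm the foot lands (light first stop), then the driver inside it pushes the pin: 10 to 13 N in all. With the pin home the force climbs steeply (stiff stop), at 27 to 31 mm: the driver's setting differs each time and is not measured, so feel for it.
- foot_rim (a point): Centre of the lower rim of the sprung tubular steel foot round the driver (21 mm outside, 14 mm bore), 64 mm above the bench at rest, 20 mm above the plate's top; it moves with the plunger until it lands on the plate, which adds 3.6 N at once, then 150 N/m. The pin passes into its bore.
- plate: Loose white plastic base plate, 95 x 66 x 14 mm, about 0.16 kg, flat on the bed, 60 to 80 mm short of home, slightly crooked. Origin: underside, below the standing pin's hole, on its centre line; x towards the end that goes in first (at +14 mm, 56 mm wide, corners cut); the end facing the robot is at -81 mm. Eight brass pins already home stand 8 mm above its top in a horseshoe open to the robot.
- pin_hole (a point): Point on the plate's top where the standing pin enters, at the apex of the horseshoe, 14 mm above the underside; home it lies on the plunger's axis, 44 mm above the bench.
- plate_edge (a point): Middle of the end face of the plate that faces the robot, at half its thickness (81 mm from the pin hole along the plate's -x). The plate can be pushed here, or gripped by its 66 mm wide sides just behind this edge, clear of the guide and the head even when home.
- pin (a joint): How far the standing pin (brass, 5 mm head on a 7 mm collar, 8 mm high) has been driven, m: 0 = 6 mm proud, 0.006 = collar home on the plate. It starts at 0 to 0.002, takes about 4 N to move and stays where it is left.
- pin_tray: open clear plastic tray of spare pins, 80 x 56 mm, 16 mm high, standing on the bench close beside the press; origin under its centre
- wax_knife: slim wax knife, dark wooden handle and steel blade, 160 mm long, 11 mm thick, lying on the bench close beside the press; origin under its middle, x towards the blade
- stone_model: plaster dental model, 60 x 62 mm, 30 mm high, standing beside the press; origin under its centre
- articulator: brass articulator, 85 x 100 mm, 130 mm high, loose on the bench to the left; origin under its centre
- mixing_bowl: black rubber bowl, 120 mm across, 75 mm high, to the right; origin under its centre
- spray_bottle: clear bottle with white spray top, 65 mm across, 197 mm high, to the right; origin under its centre
- jar: white jar with a metal lid, 60 mm across, 85 mm high, to the left; origin under its centre

How it is judged (in metres and radians):
On the way, in this order (a step that is already met when the one before it is completed fails the run):
1. the plate is fully home against the back stop, under the raised plunger, its pin still standing proud (horizontal distance between pin_hole and press_axis below 0.0028 m and angle between the x axis of plate and the x axis of press, either way round below 0.08 rad and height (world z) of pin_hole between 0.0415 and 0.0465 m and value of joint pin below 0.0035 m and value of joint plunger below 0.004 m), for 0.2 s.
2. the knob is pressed to the stiff stop and held a moment with the pin home (horizontal distance between pin_hole and press_axis below 0.0028 m and angle between the x axis of plate and the x axis of press, either way round below 0.08 rad and height (world z) of pin_hole between 0.0415 and 0.0465 m and value of joint pin above 0.0054 m and value of joint plunger above 0.0255 m), for 0.2 s.
At the end, for the whole second after the job is handed in: The plate rests on the bed, home against the back stop and between the strips (pin hole within 2.8 mm of the plunger's axis, turned less than 0.08 rad), the pin is driven home (less than 0.6 mm proud), and the plunger is back up (within 1.5 mm) and free (horizontal distance between pin_hole and press_axis below 0.0028 m and angle between the x axis of plate and the x axis of press, either way round below 0.08 rad and height (world z) of pin_hole between 0.0415 and 0.0465 m and value of joint pin above 0.0054 m and value of joint plunger below 0.0015 m and linear speed of plate below 0.01 m/s); the robot touches nothing.
It fails at once if the robot loads the press with more than 25 N (contact force between any of the fingers, the arm and press above 25 N).
It fails at once if the plate is rammed against the back stop with more than 25 N (contact force between plate and fence above 25 N).
It fails at once if the plunger flies up faster than 0.15 m/s instead of rising under the fingers (velocity of joint plunger below -0.15 m/s).
It fails at once if another thing on the bench is shifted by more than 15 mm (distance of any of pin_tray, wax_knife, stone_model, articulator, mixing_bowl, spray_bottle, jar from where it was at the start of the episode above 0.015 m).
It also fails if it takes over 54 s, if anything falls off the work surface, if the arm or the gripper's body presses on something with over 40 N, if the wrist force passes 120 N, or if a joint passes its speed limit or range.

ROBOT

A 7-joint arm with a two-finger parallel gripper is mounted at the origin on the work surface. World frame = base frame: x ahead of the robot, y to its left, z up, the work surface at z = 0. Lengths are in mm, angles in rad, forces in N, time in s.
With the tool pointing down it reaches from about 400 to 875 mm from the base axis. Payload 19.3 kg.
Tool frame: the origin (TCP) lies at the very end of the fingers, on their centre line; the grasp point (between the pads) lies 19 mm behind it (grip_point_offset is the z of the grasp point in the tool frame, in mm); z points along the fingers, y is the line along which they close (so a half turn about z gives the same grasp; the last joint's range is limited). The gripper opens to 85 mm and grips with 20 to 120 N. Pads are 22 mm wide; open, the fingers measure 114 mm over their backs; the gripper's body (76 mm by 85 mm) begins 54 mm behind the grasp point. The pads swing forward as they close: fully open they stand 13 mm farther back than shut.
Start: joints at [1.26, 0.521, -0.036, 1.599, 0.021, 1.021, -0.113], TCP at [149.022, -606.966, 231.291] pointing down, gripper open.
Joint ranges: [-2.91, 2.91], [-0.3, 2.13], [-1.5, 1.42], [0.17, 2.43], [-1.26, 4.41], [0.16, 1.93], [-2.52, 2.52]. Speed limits (rad/s): [1.89, 1.89, 2.39, 2.39, 3.01, 3.01, 3.01].

INTERFACE

Orientations are given as a 3x3 rotation matrix whose columns are the frame's x, y, z axes.
In Python, from workcell import movep, movel, goto_joints, open_gripper, clamp, wait, inverse_kinematics, read_state, camera, PlanningError, finish_job, grip_point_offset gives the robot as it stands. Calls block until the motion is done:
- movep(position, orientation): joint-space move of the TCP to a pose.
- movel(position, frame=None, max_speed=150, guard=None): straight line of the TCP; frame=None keeps the orientation; max_speed is the mean speed in mm/s. With guard (N) it stops when the force on the tool has changed by that much, and returns True; else False.
- goto_joints(angles): joint-space move.
- open_gripper() and clamp(): open the fingers fully, or close them until they stop; the grip force is fixed at half the most.
- wait(seconds).
- inverse_kinematics(position, orientation): joint angles nearest the present ones, or None.
- read_state(): the state.
- camera(name): name is "side" or "top"; returns a dict with "image" (400x640x3 uint8, blue, green, red), "range_z" (400x640 float32, mm along the optical axis (not along the pixel's ray), 0 where there is no reading), "fx", "fy", "cx", "cy" (pixels), "cam_to_world" (4x4, takes a point from camera to world coordinates). Camera axes: x right, y up, looking along -z (the intrinsics and any distortion apply to the point x, -y, -z); pixel columns grow to the right and rows downward; lengths in mm; the calibration is good to about 2 mm. A picture is of the moment at which its call begins.
A pose or a line that the arm cannot do raises PlanningError and nothing moves.
- finish_job(): hands the job in; it is judged then, once.
The state is a dict: "time": time; "qpos": joint angles; "qvel": joint speeds; "joint_efforts": joint torques, N m; "eef_pos": TCP position; "tool_rot": TCP orientation; "ft_force": force on the tool from outside, world axes, zero at the start; "torque": the same for the moment, N m; "finger_gap": finger opening in mm; "gripper_force": force on a finger pad.
Only numpy, scipy, OpenCV 4.12 (cv2) and the standard library are available. Lean on these libraries where they do the work, as an engineer would, in place of code of your own. Each camera call takes 0.05 s, during which the arm holds its last target. There are 200 camera calls.

## Working session

There is one attempt and no reset: what is moved stays moved. The work goes in short steps, each a Python script; the robot and the scene stay as the last script left them, time stands still between calls to the robot, and variables do not carry over. Pictures are saved under pics/ and viewed, at most 10 in all, crops included, and the job is handed in when it is done.

```bash
ls; mkdir -p pics; python3 - <<'E'
from workcell import *
import cv2,numpy as np,pickle
s=read_state();print(s['time'],s['eef_pos'],s['ft_force'],s['finger_gap'],grip_point_offset)
d={n:camera(n) for n in('side','top')}
pickle.dump(d,open('cam0.pkl','wb'))
for n in d:
    cv2.imwrite(f'pics/{n}0.png',d[n]['image']); print(n,d[n]['fx'],d[n]['cx'],d[n]['cy'],np.round(d[n]['cam_to_world'],3).tolist(),[k for k in d[n]])
E
```

```text
pics
0.0 [ 148.9247505  -606.66427642  230.73382223] [0.69682604 0.52121192 0.28567817] 85.10589052619578 -18.700000000000003
side 489.99648167493916 320.61892940985143 198.72774165235035 [[-0.702, 0.414, -0.58, -174.071], [-0.712, -0.433, 0.553, 728.321], [-0.022, 0.801, 0.598, 923.383], [0.0, 0.0, 0.0, 1.0]] ['image', 'range_z', 'fx', 'fy', 'cx', 'cy', 'cam_to_world']
top 395.04654664269395 323.59711451997526 192.44059064069106 [[-0.001, 0.998, -0.055, 489.384], [-1.0, -0.001, 0.0, -15.643], [0.0, 0.055, 0.998, 1344.572], [0.0, 0.0, 0.0, 1.0]] ['image', 'range_z', 'fx', 'fy', 'cx', 'cy', 'cam_to_world']
```

View pics/side0.png

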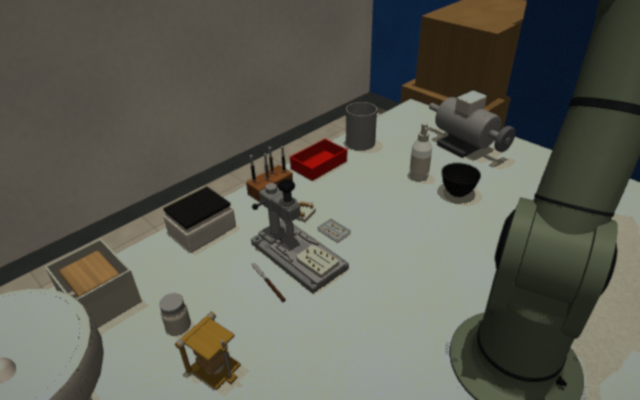

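View pics/top0.png

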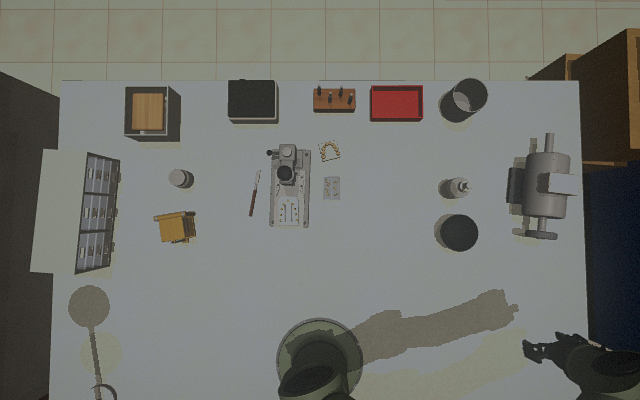

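The side view shows the press at about (295,240), with the plate on its bed at (320,260) and the knob at (287,188). In the top view the press is at (290,185), the plate at (289,210), the tray at (332,188) and the knife at (255,195). I'll crop in and check the range data.

```bash
cat > h.py <<'E'
import numpy as np,cv2,pickle
def cloud(c):
    z=c['range_z'].astype(float);v,u=np.mgrid[:z.shape[0],:z.shape[1]]
    P=np.stack([(u-c['cx'])/c['fx']*z,-(v-c['cy'])/c['fy']*z,-z,np.ones_like(z)],-1)
    P=P@c['cam_to_world'].T
    P=P[...,:3]; P[z<=0]=np.nan
    return P
def ray(c,u,v,h):
    "pixels -> points on the plane z=h"
    u=np.atleast_1d(u).astype(float);v=np.atleast_1d(v).astype(float)
    d=np.stack([(u-c['cx'])/c['fx'],-(v-c['cy'])/c['fy'],-np.ones_like(u)],-1)@c['cam_to_world'][:3,:3].T
    o=c['cam_to_world'][:3,3]
    return o+d*((h-o[2])/d[:,2:])
E
python3 - <<'E'
from h import *
d=pickle.load(open('cam0.pkl','rb'))
t=d['top'];s=d['side']
a=cv2.resize(t['image'][130:240,235:355],None,fx=5,fy=5,interpolation=cv2.INTER_CUBIC)
b=cv2.resize(s['image'][165:305,230:370],None,fx=4.2,fy=4.2,interpolation=cv2.INTER_CUBIC)
cv2.imwrite('pics/tc.png',cv2.convertScaleAbs(a,alpha=1.3));cv2.imwrite('pics/sc.png',cv2.convertScaleAbs(b,alpha=1.5))
for n in d:
    P=cloud(d[n]); 
    m=(P[...,0]>450)&(P[...,0]<800)&(P[...,1]>-20)&(P[...,1]<150)
    print(n,'table',np.nanmedian(P[(P[...,0]>450)&(P[...,0]<500)&(abs(P[...,1])<100)][:,2]))
    for lo,hi in((15,27),(27,36),(40,48),(120,190),(215,240)):
        q=P[m&(P[...,2]>lo)&(P[...,2]<hi)]
        if len(q):print(lo,hi,len(q),np.round(np.median(q,0),1),np.round(np.percentile(q,2,0),1),np.round(np.percentile(q,98,0),1))
E
```

```text
side table 1.9124105155015627
15 27 379 [610.6  47.3  22.2] [450.3 -15.2  15.4] [706.6 149.6  26.9]
27 36 1120 [586.7 112.4  31.3] [451.7  51.9  27.4] [697.1 148.8  35.7]
40 48 752 [508.4 106.1  44.3] [455.2  62.5  40.3] [663.7 139.   47.5]
120 190 935 [632.4 113.  165.5] [579.9  81.9 130.6] [694.9 131.2 187. ]
215 240 181 [601.1 105.1 228. ] [586.8  84.3 216.5] [623.4 120.3 231.8]
top table 1.8349490593008113
15 27 678 [611.6  46.5  21.8] [453.9 -13.9  15.6] [720.  148.   26.8]
27 36 800 [567.1  76.   30.5] [450.8 -14.   27.1] [701.6 148.9  35.5]
40 48 526 [506.9 101.1  43.6] [457.7  58.9  40.2] [622.7 135.   47.5]
120 190 502 [661.1  92.3 167.4] [581.7  70.4 145.3] [700.2 144.2 187.1]
215 240 179 [607.4  96.5 227.5] [589.4  77.2 220.5] [626.9 116.8 232.4]
```

View pics/tc.png

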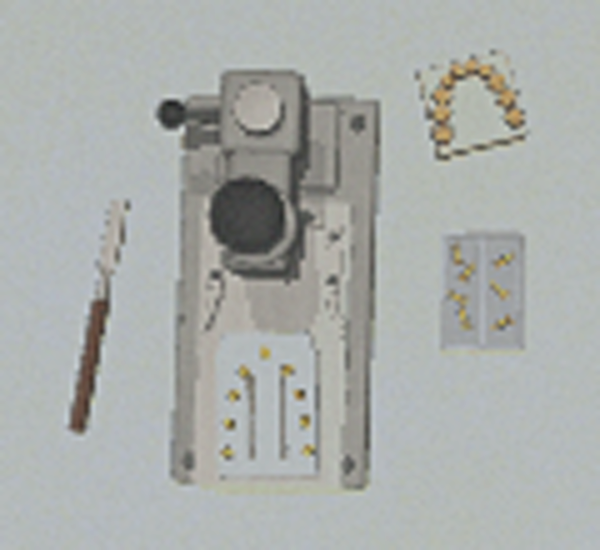

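View pics/sc.png

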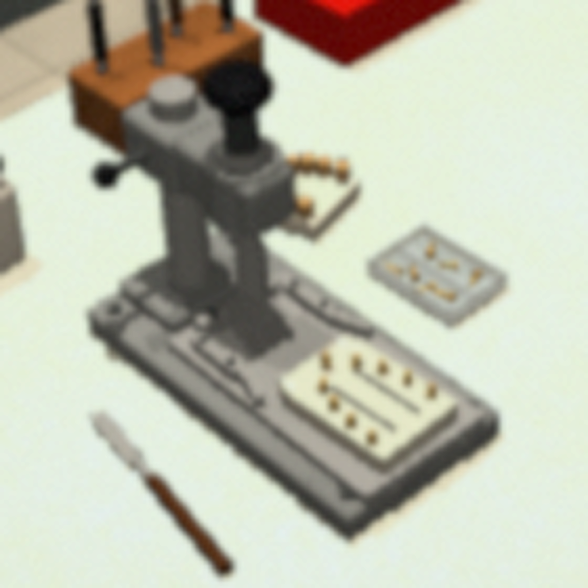

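The top crop shows the plate at crop px (217–318, 335–475), with the standing pin at (265,353) and eight other pins. The knob is centred at (248,216) and the base edges lean by about 2°. In the side crop the press matches that layout and the plate lies loosely in front of the guide mouth. Next I'll measure.

```bash
python3 - <<'E'
from h import *
d=pickle.load(open('cam0.pkl','rb'))
def big(m):
    n,l,st,_=cv2.connectedComponentsWithStats(m.astype(np.uint8));k=1+np.argmax(st[1:,4]);return l==k
for n in d:
    c=d[n];P=cloud(c);X,Y,Z=np.moveaxis(P,-1,0);hsv=cv2.cvtColor(c['image'],cv2.COLOR_BGR2HSV);V=hsv[...,2]
    roi=(X>410)&(X<800)&(Y>10)&(Y<190)
    # base footprint: height above table, below plate
    m=big(roi&(Z>14)&(Z<60))
    q=np.c_[X[m],Y[m]].astype(np.float32)
    print(n,'base rect',cv2.minAreaRect(q))
    for side in(-1,1):  # long edges line fit: extreme y per x-bin
        e=[]
        for x0 in np.arange(X[m].min()+20,X[m].max()-40,6):
            k=m&(abs(X-x0)<3)
            if k.any(): e.append((x0,np.max(side*Y[k])*side))
        e=np.array(e); f=cv2.fitLine(e.astype(np.float32),cv2.DIST_HUBER,0,.01,.01).ravel();print('  edge',side,'slope',f[1]/f[0],'y at 600',f[3]+(600-f[2])*f[1]/f[0])
    print('  x ext',np.percentile(X[m],[.3,1,99,99.7]))
    # plate top: rays on z=44 from contour of the white mask
    pm=roi&(X<640)&(Z>36)&(Z<60)&(V>np.percentile(V[roi&(Z>40)&(Z<48)],35)*0.8)
    pm=cv2.morphologyEx(big(pm).astype(np.uint8),cv2.MORPH_CLOSE,np.ones((3,3)))
    ct=max(cv2.findContours(pm,cv2.RETR_EXTERNAL,cv2.CHAIN_APPROX_NONE)[0],key=len)[:,0]
    w=ray(c,ct[:,0],ct[:,1],44)[:,:2];r=cv2.minAreaRect(w.astype(np.float32));print('  plate',r,np.round(cv2.boxPoints(r),1).tolist())
    # pins: brass
    a=np.moveaxis(c['image'].astype(int),-1,0);br=(hsv[...,1]>60)&(hsv[...,0]>10)&(hsv[...,0]<35)&cv2.dilate(pm,np.ones((3,3))).astype(bool)
    N,l,st,ce=cv2.connectedComponentsWithStats(br.astype(np.uint8))
    print('  pins',[(int(st[i,4]),*np.round(ray(c,*ce[i],52)[0,:2],1)) for i in range(1,N)])
    km=big(roi&(Z>205)&(Z<245)&(V<90)); kz=km&(Z>227)
    print('  knob z>227 mean',np.nanmean(P[kz],0),'n',kz.sum(),'max z',np.nanpercentile(Z[km],[50,95]))
    ct=max(cv2.findContours(km.astype(np.uint8),cv2.RETR_EXTERNAL,cv2.CHAIN_APPROX_NONE)[0],key=len)[:,0]
    for h in(218,):
        w=ray(c,ct[:,0],ct[:,1],h)[:,:2];print('  knob circle',h,cv2.minEnclosingCircle(w.astype(np.float32)),cv2.fitEllipse(w.astype(np.float32)))
E
```

```text
side base rect ((577.6559448242188, 100.92024230957031), (133.71592712402344, 263.5382995605469), 88.73655700683594)
  edge -1 slope -0.03513662 y at 600 36.22797
  edge 1 slope -0.031890538 y at 600 164.75865
  x ext [447.01698056 448.00107667 702.74041908 707.87266613]
  plate ((502.5184326171875, 102.59246826171875), (97.10230255126953, 68.70703887939453), 1.9963603019714355) [[452.79998779296875, 135.1999969482422], [455.20001220703125, 66.5999984741211], [552.2000122070312, 70.0], [549.7999877929688, 138.60000610351562]]
  pins [(12, np.float64(535.8), np.float64(104.6)), (8, np.float64(521.0), np.float64(92.0)), (6, np.float64(505.7), np.float64(85.2)), (7, np.float64(488.6), np.float64(80.6)), (7, np.float64(521.6), np.float64(119.9)), (9, np.float64(469.2), np.float64(78.7)), (10, np.float64(505.1), np.float64(126.9)), (8, np.float64(486.6), np.float64(130.6)), (8, np.float64(467.4), np.float64(131.7))]
  knob z>227 mean [605.40820263 101.56508396 229.60231183] n 109 max z [227.87916082 231.48939954]
  knob circle 218 ((611.1981811523438, 99.06674194335938), 30.63504600524902
[... 601 characters left out ...]
755859375, 134.39999389648438]]
  pins [(4, np.float64(536.2), np.float64(102.3)), (3, np.float64(524.2), np.float64(115.9)), (4, np.float64(524.7), np.float64(87.5)), (4, np.float64(508.4), np.float64(121.8)), (4, np.float64(508.4), np.float64(79.3)), (3, np.float64(491.5), np.float64(75.4)), (4, np.float64(488.8), np.float64(125.0)), (3, np.float64(473.0), np.float64(73.2)), (3, np.float64(470.9), np.float64(126.5))]
  knob z>227 mean [609.08825716  96.37505199 229.50709244] n 96 max z [227.51627806 231.64495339]
  knob circle 218 ((608.9569702148438, 97.87214660644531), 21.640893936157227) ((608.7862548828125, 97.77303314208984), (40.65542221069336, 41.30412673950195), 16.384979248046875)
```

Measured press axis is (607, 98.7) with yaw −0.033: base centre, knob and the given sizes agree. The plate's pin is at about (536, 103) with yaw +0.036, so it is 71 mm short, within the stated 60–80 mm. I'll push with closed fingers along the press x axis.

```bash
cat >> h.py <<'E'
A=np.array([607.,98.7]);TH=-0.033
def W(x,y,z): c,s=np.cos(TH),np.sin(TH);return [A[0]+c*x-s*y,A[1]+s*x+c*y,z]
def R(th=TH,flip=1): c,s=np.cos(th),np.sin(th);return np.array([[c*flip,s*flip,0],[s*flip,-c*flip,0],[0,0,-1.]])
E
python3 - <<'E'
from workcell import *
from h import *
print(np.round(read_state()['tool_rot'],2).tolist())
js={f:inverse_kinematics(W(-177,0,36),R(TH,f)) for f in(1,-1)};print({f:None if j is None else np.round(j,2) for f,j in js.items()})
q0=np.array(read_state()['qpos'])
f=min((f for f in js if js[f] is not None),key=lambda f:abs(np.array(js[f])-q0).max());print(f)
open('flip','w').write(str(f))
p=read_state()['eef_pos'];movel([p[0],p[1],330],max_speed=200)
clamp()
movep(W(-177,0,200),R(TH,f))
movel(W(-177,0,36),max_speed=120)
wait(.2);s=read_state();print(s['time'],s['eef_pos'],s['ft_force'],s['finger_gap'])
c=camera('top');cv2.imwrite('pics/t1.png',cv2.resize(c['image'][130:260,235:355],None,fx=4.5,fy=4.5))
c=camera('side');cv2.imwrite('pics/s1.png',cv2.resize(c['image'][165:305,230:400],None,fx=4.2,fy=4.2))
E
```

```text
[[0.97, 0.24, -0.0], [0.24, -0.97, 0.0], [-0.0, -0.0, -1.0]]
{1: array([-0.21,  0.6 , -0.21,  2.19,  0.32,  0.38, -2.29]), -1: array([-0.07,  0.61, -0.39,  2.19,  0.54,  0.43,  0.64])}
-1
5.9583 [430.29058256 104.47133153  36.28575585] [-0.01042724  0.18030116 -0.25200503] 0.018988451970309104
```

View pics/s1.png

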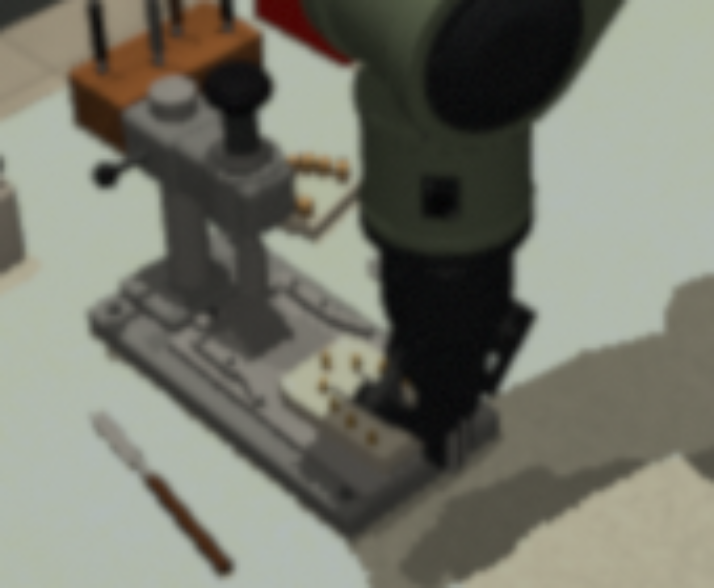

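The closed fingers stand just behind the plate's near edge (about px (440,445)), with the wrist clear of the press. Now the push.

```bash
python3 - <<'E'
from workcell import *
from h import *
g=movel(W(-104,0,36),max_speed=35,guard=6)
s=read_state();print(g,s['time'],s['eef_pos'],s['ft_force'])
if not g:
    g=movel(W(-80,0,36),max_speed=8,guard=5)
    s=read_state();print(g,s['time'],s['eef_pos'],s['ft_force'])
p=s['eef_pos'];c_,s_=np.cos(TH),np.sin(TH);print('press x',(p[0]-A[0])*c_+(p[1]-A[1])*s_)
d={}
for n in('top','side'):
    c=d[n]=camera(n)
pickle.dump(d,open('cam1.pkl','wb'))
b=cv2.resize(d['side']['image'][165:305,230:370],None,fx=4.2,fy=4.2,interpolation=cv2.INTER_CUBIC);cv2.imwrite('pics/s2.png',cv2.convertScaleAbs(b,alpha=1.5))
E
```

```text
False 8.2917 [503.00883691 102.10310256  36.03090041] [0.36482844 0.02583954 0.31082184]
True 9.9917 [516.07351108 101.7404335   35.67613276] [-0.5873136   0.03397752  0.25342706]
press x -90.97730003640457
```

View pics/s2.png

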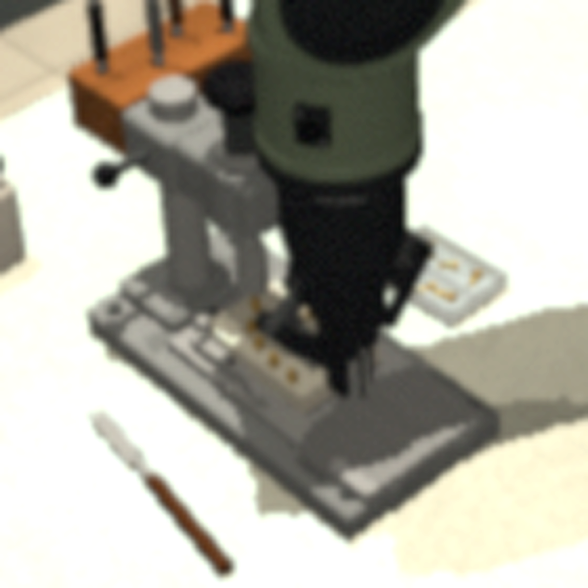

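The plate is between the strips, and the fingers stopped at press x = −91 against −92 expected. I'll confirm with a second gentle push, then back off and measure the plate.

```bash
cat > meas.py <<'E'
from h import *
def meas(d):
    for n,c in d.items():
        P=cloud(c);X,Y,Z=np.moveaxis(P,-1,0);hsv=cv2.cvtColor(c['image'],cv2.COLOR_BGR2HSV)
        br=(hsv[...,1]>60)&(hsv[...,0]>10)&(hsv[...,0]<35)&(X>490)&(X<625)&(Y>60)&(Y<140)&(Z>36)&(Z<66)
        N,l,st,ce=cv2.connectedComponentsWithStats(br.astype(np.uint8))
        for i in range(1,N):
            w=ray(c,*ce[i],52)[0,:2]-A;print(n,int(st[i,4]),'press xy',np.round([w[0]*np.cos(TH)+w[1]*np.sin(TH),-w[0]*np.sin(TH)+w[1]*np.cos(TH)],1))
E
python3 - <<'E'
from workcell import *
from meas import *
def px(): p=read_state()['eef_pos'];return (p[0]-A[0])*np.cos(TH)+(p[1]-A[1])*np.sin(TH)
x=px()
g=movel(W(x+8,0,36),max_speed=8,guard=7);f=read_state()['ft_force'];print(g,px(),f);wait(.3);print(read_state()['ft_force'])
movel(W(x-25,0,36),max_speed=60)
movel(W(x-25,0,270),max_speed=200)
d={n:camera(n) for n in('top','side')};print(read_state()['time']);meas(d)
b=cv2.resize(d['side']['image'][165:305,230:370],None,fx=4.2,fy=4.2,interpolation=cv2.INTER_CUBIC);cv2.imwrite('pics/s3.png',cv2.convertScaleAbs(b,alpha=1.5))
pickle.dump(d,open('cam2.pkl','wb'))
E
```

```text
True -90.87813982541954 [ 0.26830776 -0.21491018 -0.36830199]
[-0.55704796 -0.05919401  0.12420488]
12.7667
top 3 press xy [-11.1 -17.8]
top 1 press xy [-25.4  17.7]
top 5 press xy [-26.7 -23.7]
top 4 press xy [-45.3 -27.3]
top 5 press xy [-64.6 -30.3]
side 44 press xy [-15.2  13.8]
side 12 press xy [-14.9 -10. ]
side 10 press xy [-30.2 -18.2]
side 10 press xy [-49.1 -22.1]
side 10 press xy [-68.5 -23.3]
side 15 press xy [-48.3  26.7]
side 14 press xy [-67.9  28.7]
```

View pics/s3.png

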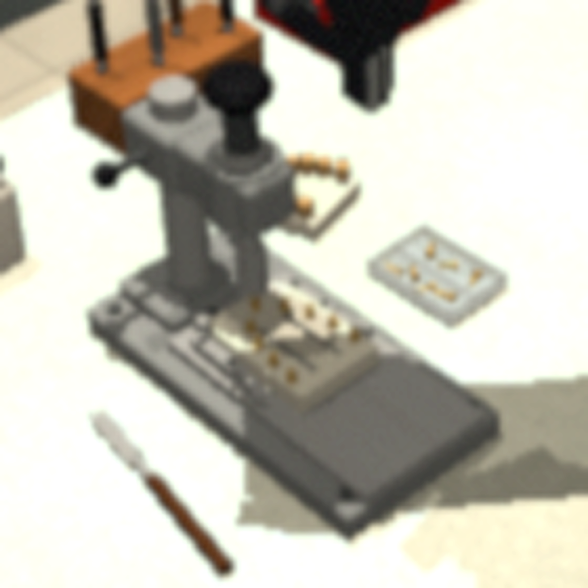

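The plate is home: rear pins at press x ≈ −68 match an apex at 0, yaw is about 0.01 rad, and the second push moved nothing at 7 N. Next I'll press the knob.

```bash
python3 - <<'E'
from workcell import *
from h import *
movel(W(0,0,270),max_speed=120)
movel(W(0,0,238),max_speed=60)
wait(.2);s=read_state();print(s['time'],s['eef_pos'],s['ft_force'])
g=movel(W(0,0,194),max_speed=7,guard=17)
for i in range(6):
    s=read_state();print(g,s['time'],np.round(s['eef_pos'],2),np.round(s['ft_force'],2));wait(.1)
d=camera('side');b=cv2.resize(d['image'][165:305,230:370],None,fx=4.2,fy=4.2,interpolation=cv2.INTER_CUBIC);cv2.imwrite('pics/s4.png',cv2.convertScaleAbs(b,alpha=1.5))
E
```

```text
14.7667 [607.12409672  98.79308124 238.32760546] [-0.78530793 -0.28129902  0.52846478]
True 19.5917 [607.09  98.71 199.36] [-3.39 -1.39 10.59]
True 19.6917 [607.08  98.72 199.38] [-1.51 -2.03 10.65]
True 19.7917 [607.09  98.72 199.39] [-3.18 -1.97 10.8 ]
True 19.8917 [607.09  98.72 199.38] [-2.02 -0.51 10.87]
True 19.9917 [607.09  98.68 199.38] [-3.28 -1.11 10.53]
True 20.0917 [607.11  98.74 199.42] [-1.7  -1.93 10.07]
```

View pics/s4.png

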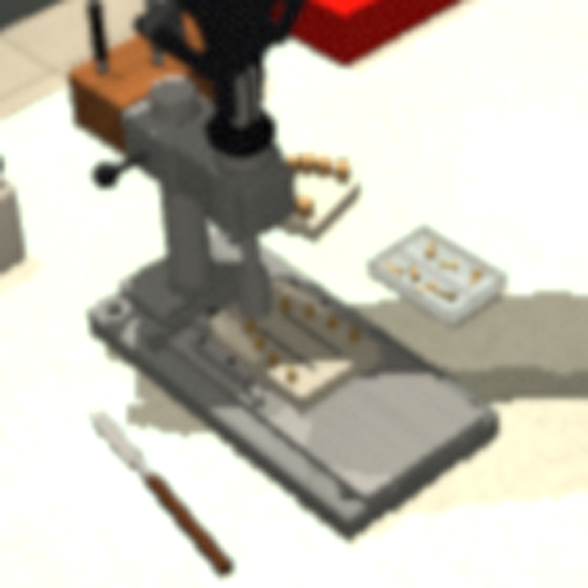

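Travel is 30.6 mm and the force rose past 17 N, so this is the stiff stop. I'll feel once more to confirm, hold, then let the knob rise slowly.

```bash
python3 - <<'E'
from workcell import *
from h import *
z=read_state()['eef_pos'][2]
g=movel(W(0,0,z-2),max_speed=3,guard=8);s=read_state();print('recheck',g,s['eef_pos'][2],s['ft_force'])
wait(.5)
for zz in range(196+4,236,5):
    if zz>s['eef_pos'][2]: movel(W(0,0,zz),max_speed=15);t=read_state();print(zz,t['ft_force'][2].round(2))
movel(W(0,0,245),max_speed=20);wait(.2)
movel(W(0,0,290),max_speed=100)
movel(W(-150,0,290),max_speed=200)
d={n:camera(n) for n in('side','top')};print(read_state()['time'])
from meas import meas
meas({'side':d['side']})
P=cloud(d['top']);m=(np.hypot(P[...,0]-608,P[...,1]-97)<9);print('knob z',np.nanmedian(P[m][:,2]))
b=cv2.resize(d['side']['image'][165:305,230:370],None,fx=4.2,fy=4.2,interpolation=cv2.INTER_CUBIC);cv2.imwrite('pics/s5.png',cv2.convertScaleAbs(b,alpha=1.5))
E
```

```text
recheck True 199.35897570362292 [-3.00116261 -2.67145554 12.48556994]
200 9.08
205 9.56
210 7.2
215 3.32
220 2.48
225 1.06
230 0.99
235 -0.41
27.1667
side 42 press xy [-14.8  13.6]
side 11 press xy [-15.5  -9.8]
side 10 press xy [-30.2 -18.2]
side 9 press xy [-48.6 -22.5]
side 8 press xy [-66.3 -24.9]
side 7 press xy [-47.2  25.9]
side 9 press xy [-69.3  30. ]
knob z 229.8462898859376
```

View pics/s5.png

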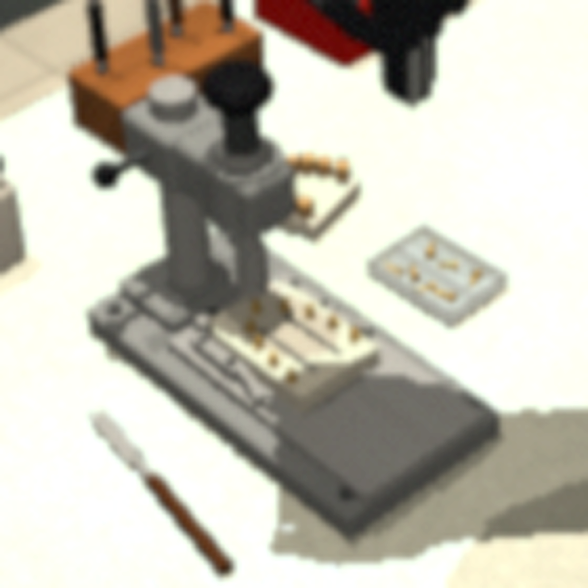

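The knob is back up at 230 mm, the plate is unmoved at home and the robot is clear, so I'm handing in.

```bash
python3 -c "
from workcell import *
print(finish_job())"
```

```text
the job is handed in; nothing more can be done
None
```

I handed the job in after about 27 of the 54 s: the plate is home against the back stop, the knob was pressed to the stiff stop at about 30.6 mm travel and held, and it rose slowly to the top; I judged the pin home from force and travel, and no verdict came back.

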